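# Index the funnel arm over the evaporating dish

### The job

The funnel arm on the bench stand is locked in its middle position by a spring plunger. Pull the T-handle of the plunger up and twist it until it stays out by itself, and let go; then swing the arm round until the funnel stands over the white porcelain dish (not the conical flask), and with the arm there twist the handle back so that the plunger springs fully home and locks the arm. Do not shift the dish, the flask, the brown bottle or the petri dish.

Things in the scene. Friction and masses are not known exactly. Their poses are not given: they have to be found in the camera images.
- stand: Fixed grey round-footed pedestal (foot 130 mm across, steel column, notched steel index sector on top); origin at the centre of its foot on the bench, on the pivot axis of the arm. Its -x axis is the direction of the arm in the middle position. Its position and yaw vary. Two 8 mm stop pins rise from the sector's top to z 182 mm.
- swing_arm (a joint): Swing of the arm about the stand's axis (rad), 0 = middle, its start; + is anticlockwise from above. Notches at -0.87, 0, +0.87; end stops 0.05 beyond the outer ones. The plunger drops into a notch from up to 0.05 rad off and centres the arm within 0.03. Friction 0.08 N m: it stays where left. At angle q the arm points along (-cos q, -sin q) in the stand's frame.
- push_point (a point): Point inside the arm's grey bar, 150 mm from the pivot, 175 mm above the bench. The bar is 18 mm wide, 20 mm high (z 165 to 185 mm) and runs from a round hub on the pivot (48 mm across, top z 197 mm) to a ring 220 mm out; flanks free from 75 to 180 mm from the pivot. Site x points along the bar to the pivot, y square to the flank, z up.
- funnel_tip (a point): Lower end of the stem of the white plastic funnel fixed in the ring at the arm's end, 220 mm from the pivot, 124 mm above the bench. The funnel's mouth is 72 mm across at z 194 mm.
- knob_grip (a point): Centre of the black T-handle bar on the plunger, on the arm 55 mm from the pivot. Bar 48 mm long (point x), 12 mm wide (point y), 14 mm high, on a 7 mm stem; centre 227 mm above the bench when home, 241 to 242 mm when held out. The slotted steel cheeks below it (26 mm square) reach z 201 mm. At home the bar lies along the arm.
- plunger (a joint): Lift of the plunger (m): 0 = fully home in a notch, 0.009 = pin riding on the sector between notches, 0.0145 = held out, resting on the cheeks, 0.018 = top of its travel. The spring pulls it down with 5 N at home, 9 N at the top.
- t_knob (a joint): Turn of the T-handle relative to the arm (rad): 0 = bar along the arm, cross pin in its slot; grows anticlockwise from above to a stop at 1.31. Turns only when lifted 0.0145 m or more. Turned past 0.8 (best to the stop) it stays out when let go; turned back to 0 (stop at -0.05) and let go it springs down.
- dish: White porcelain evaporating dish, 120 to 130 mm across, 57 mm high, loose, standing under the funnel's place at one of the outer stations; origin at the centre of its underside.
- flask: Empty glass conical flask, 65 mm across, 108 mm high, loose, standing at the other outer station; origin at the centre of its underside.
- bottle: Brown glass dropping bottle, 50 mm across, 97 mm high, loose bystander at the left of the stand; origin at the centre of its underside.
- petri: Glass petri dish with lid, 67 mm across, 18 mm high, loose bystander at the right of the stand; origin at the centre of its underside.
Things that resemble listed ones, but are neither listed nor needed, are in the scene too. Of the things like the dish, leave any that is blue or red; of the rest the smaller one is meant.

How it is judged:
On the way, in this order (a step that is already met when the one before it is completed fails the run):
1. the plunger is lifted and twisted so that it stays out with nothing touched by the fingers (value of joint plunger above 0.0125 m and value of joint t_knob above 0.6 rad and contact force between the fingers and anything else below 0.3 N), for 0.2 s.
2. with the plunger still held out, the funnel is over the porcelain dish (value of joint plunger above 0.0125 m and horizontal distance between funnel_tip and dish below 0.035 m), for 0.1 s.
At the end, for the whole second after the job is handed in: The arm stands in the notch over the dish (within about 0.05 rad, funnel tip within 30 mm of the dish's centre seen from above), the T-handle is turned back along the arm (under 0.3 rad) and the plunger is home (lift under 3 mm) (value of joint plunger below 0.003 m and horizontal distance between funnel_tip and dish below 0.03 m and (value of joint swing_arm above 0.82 rad or value of joint swing_arm below -0.82 rad) and value of joint t_knob below 0.3 rad); the robot touches nothing.
It fails at once if the dish is shifted by more than 20 mm (distance of dish from where it was at the start of the episode above 0.02 m).
It fails at once if the flask is shifted by more than 20 mm (distance of flask from where it was at the start of the episode above 0.02 m).
It fails at once if the brown bottle is shifted by more than 20 mm (distance of bottle from where it was at the start of the episode above 0.02 m).
It fails at once if the petri dish is shifted by more than 20 mm (distance of petri from where it was at the start of the episode above 0.02 m).
It also fails if it takes over 61 s, if anything falls off the work surface, if the arm or the gripper's body presses on something with over 40 N, if the wrist force passes 120 N, or if a joint passes its speed limit or range.

### The arm

A 6-joint arm with a two-finger parallel gripper is mounted at the origin on a cart in front of the work surface, level with it; the furniture and walls round the work are solid. World frame = base frame: x ahead of the robot, y to its left, z up, the work surface at z = 0. Lengths are in m, angles in rad, forces in N, time in s.
With the tool pointing down it reaches from about 0.375 to 0.925 m from the base axis. Payload 5.7 kg.
Tool frame: the origin (TCP) lies midway between the tips of the shut fingers; the grasp point (between the pads) lies 19 mm behind it; z points along the fingers, y is the line along which they close (so a half turn about z gives the same grasp; the last joint's range is limited). The gripper opens to 85 mm and grips with 20 to 120 N. Pads are 22 mm wide; open, the fingers measure 114 mm over their backs; the gripper's body (76 mm by 85 mm) begins 54 mm behind the grasp point. The pads swing forward as they close: fully open they stand 13 mm farther back than shut.
Start: joints at [1.063, 0.359, 1.51, -0, 1.272, -0.115], TCP at [0.23, 0.554, 0.231] pointing down, gripper open.
Joint ranges: [-2.97, 2.97], [-1.01, 2.36], [0.21, 2.38], [-0.96, 4.11], [0.2, 2.71], [-2.98, 2.98]. Speed limits (rad/s): [2.39, 2.39, 3.14, 3.14, 3.14, 3.14].

### API

Orientations are given as a rotation vector (axis times angle).
In Python, from plant import bot gives the robot as it stands.
- The arm moves only by the tool jog_arm, never from a script. Its arguments are lists of equal length, an entry for each row: "dr": the turn, a rotation vector about the tool's x, y, z in rad, a list of three; "dp": the shift along the tool's x, y, z in mm, a list of three; "fingers": the opening, from -1 (shut) to 1 (fully open). A call has 1 to 12 rows; each row shifts and turns the commanded pose from where the row before left it, along the tool's axes as they then stand; what a row does not reach is not made up. A row lasts 1/8 s, in which the tool goes at most 62.5 mm and 10.7 degrees, less where a joint would pass 70% of its speed; a pose out of reach is approached as far as the arm can. A call with a gripper value outside its range is refused whole. The fingers move at their own pace and stop on an object; "newtons" is the grip in N (left out, the last holds). Time passes only in rows, so rows that do not move let the fingers close. It gives the time, the measured TCP pose, the force, the opening and the grip force at its end, in the units of the state.
- bot.state(): the state, without advancing time (a new reading comes with each control period).
- bot.read_camera(name): name is "scene" or "top" or "wrist"; returns a dict with "image" (480x640x3 uint8, red, green, blue), "z_map" (480x640 float32, m along the optical axis (not along the pixel's ray), 0 where there is no reading), "mtx" (3x3 intrinsics, pixels), "origin" and "rotation" of the camera in the world. Camera axes: x right, y down, z forward; pixel columns grow to the right and rows downward; lengths in m; the calibration is good to about 2 mm. A picture is of the moment at which its call begins.
- bot.job_done(): hands the job in; it is judged then, once.
The state is a dict: "clock": time; "joint_positions": joint angles; "joint_vel": joint speeds; "joint_efforts": joint torques, N m; "eef_pos": TCP position; "tcp_rot": TCP orientation; "wrist_force": force on the tool from outside, world axes, zero at the start; "wrist_torque": the same for the moment, N m; "grip_width": opening from 0.0 (shut) to 1.0 (fully open); "finger_force": force on a finger pad.
Only numpy, scipy, OpenCV 4.12 (cv2) and the standard library are available. Lean on these libraries where they do the work, as an engineer would, in place of code of your own. Each camera call takes 0.05 s, during which the arm holds its last target. There are 200 camera calls.

## Working session

There is one attempt and no reset: what is moved stays moved. The work goes in short steps, Python scripts to look and compute and a tool call to move; the robot and the scene stay as the last step left them, time stands still between calls to the robot, and variables do not carry over. Pictures are saved under pics/ and viewed, at most 10 in all, crops included, and the job is handed in when it is done.

Besides the shell and the picture viewer there is one more tool, called after "Call:" by a JSON object that holds its "method" and its "body", one argument or row to a line. jog_arm: Moves the arm, as the interface text tells. Its arguments: {"type":"object","properties":{"dr":{"type":"array"},"dp":{"type":"array"},"fingers":{"type":"array"},"newtons":{"type":"number"}},"required":["dr","dp","fingers"]}

```bash
mkdir -p pics; ls; cat > h.py <<'E'
import numpy as np, cv2
from plant import bot
from scipy.spatial.transform import Rotation as R
def cam(n):
    c=bot.read_camera(n); return c
def pts(c):
    z=c["z_map"]; v,u=np.indices(z.shape); K=np.array(c["mtx"])
    p=np.stack([(u-K[0,2])/K[0,0]*z,(v-K[1,2])/K[1,1]*z,z],-1)
    return p@np.array(c["rotation"]).T+np.array(c["origin"])
def save(c,n): cv2.imwrite(n,c["image"][...,::-1])
E
python3 - <<'E'
from h import *
for n in("top","scene"):
    c=cam(n); save(c,f"pics/{n}0.png"); print(n,c["origin"],np.round(c["rotation"],3).tolist(),c["mtx"])
    np.savez(f"{n}0.npz",**c)
print(bot.state())
E
```

```text
pics
top [0.28240829 0.13864759 1.36556826] [-2.17, 2.057, -0.216] [[476.46177218   0.         323.94881388]
 [  0.         476.46177218 244.98904996]
 [  0.           0.           1.        ]]
scene [-0.11653995 -0.76732552  0.75493798] [-2.008, 0.624, -0.388] [[451.74762712   0.         316.94083724]
 [  0.         451.74762712 242.06112291]
 [  0.           0.           1.        ]]
{'clock': 0.1, 'joint_positions': array([ 1.06294168e+00,  3.59461286e-01,  1.51134027e+00,  3.63680576e-06,
        1.27247741e+00, -1.15085301e-01]), 'joint_vel': array([ 0.00064655, -0.00075861, -0.00261681, -0.00167167, -0.00319133,
       -0.00109481]), 'joint_efforts': array([-4.24190193e-04, -5.28651595e+01, -2.79350495e+01, -2.83659483e-04,
        5.05144781e-03,  3.79114715e-05]), 'eef_pos': array([0.22934657, 0.55377318, 0.23051466]), 'tcp_rot': array([-6.12902537e-01, -3.08069489e+00,  2.51929835e-03]), 'wrist_force': array([-0.26616967, -0.38348645,  0.56812342]), 'wrist_torque': array([-0.03493728,  0.03695476,  0.03212986]), 'finger_force': 0.0, 'grip_width': 1.0047445647411066}
```

View pics/top0.png

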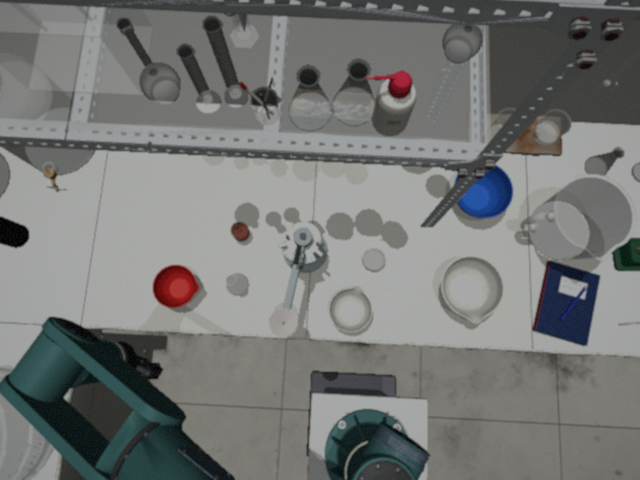

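View pics/scene0.png

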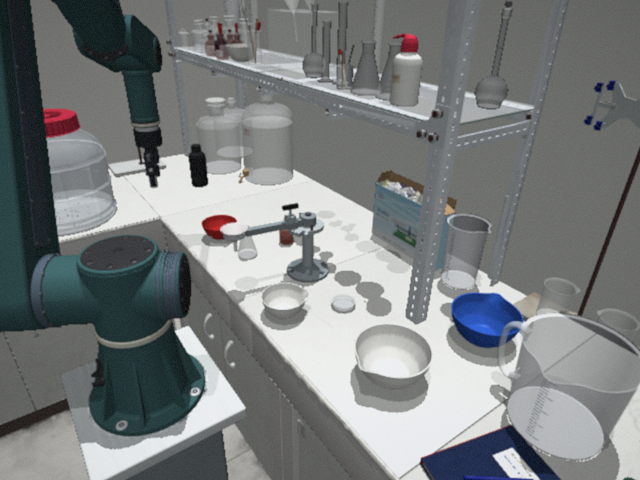

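The top view shows the stand at (303,245), with the arm pointing down-image to the funnel at (284,320). The things like the dish are the small white one at (351,311), the large white one at (471,290), the red one at (176,287) and the blue one at (485,192). I choose the small white one at (351,311). The flask is at (237,285), the bottle at (240,231) and the petri dish at (373,260).

```bash
sed -i 's/p@np.array(c\["rotation"\]).T/p@R.from_rotvec(c["rotation"]).as_matrix().T/' h.py
python3 - <<'E'
from h import *
c=dict(np.load("top0.npz")); P=pts(c); im=c["image"]
def at(u,v): return np.round(P[v,u],3).tolist()
for n,(u,v) in dict(hub=(303,238),arm=(291,285),fun=(284,320),dish=(351,311),big=(471,290),petri=(373,260),bottle=(240,231),flask=(237,285),bench=(150,220),shelf=(300,152),strut=(470,180),rail=(300,20)).items(): print(n,at(u,v))
# dish: points z .05-.065 ring
x,y,z=P[...,0],P[...,1],P[...,2]
v,u=np.indices(z.shape)
m=(abs(u-351)<35)&(abs(v-311)<35)&(z>.045)&(z<.07)
ring=P[m][:,:2].astype(np.float32); print("dish",len(ring),cv2.minEnclosingCircle(ring))
box=(abs(u-300)<45)&(v>215)&(v<345)
for lo,hi in((.19,.2),(.16,.19),(.205,.24),(.15,.165)):
    q=P[box&(z>lo)&(z<hi)]; print(lo,hi,len(q),q.mean(0).round(3) if len(q) else "", q.min(0).round(3) if len(q) else "",q.max(0).round(3) if len(q) else "")
q=P[box&(z>.168)&(z<.188)&(v>258)&(v<300)][:,:2].astype(np.float32); print("bar",len(q),cv2.fitLine(q,cv2.DIST_HUBER,0,.01,.01).ravel())
cr=np.hstack([cv2.resize(im[215:345,240:400],(640,520),interpolation=cv2.INTER_CUBIC)])
cv2.imwrite("pics/crop.png",cr[...,::-1])
E
```

```text
hub [0.539, 0.199, 0.197]
arm [0.421, 0.222, 0.181]
fun [0.335, 0.236, 0.156]
dish [0.377, 0.06, 0.008]
big [0.454, -0.28, 0.007]
petri [0.525, 0.003, 0.017]
bottle [0.576, 0.381, 0.075]
flask [0.426, 0.377, 0.069]
bench [0.613, 0.665, -0.005]
shelf [0.638, 0.199, 0.509]
strut [0.634, -0.154, 0.416]
rail [0.917, 0.216, 0.517]
dish 291 ((0.3826791048049927, 0.06533893197774887), 0.06364433467388153)
0.19 0.2 365 [0.451 0.218 0.193] [0.295 0.179 0.19 ] [0.569 0.272 0.2  ]
0.16 0.19 1693 [0.452 0.217 0.174] [0.297 0.15  0.16 ] [0.592 0.27  0.19 ]
0.205 0.24 105 [0.491 0.21  0.232] [0.468 0.2   0.205] [0.516 0.218 0.239]
0.15 0.165 696 [0.516 0.206 0.162] [0.319 0.149 0.15 ] [0.592 0.262 0.165]
bar 276 [ 0.97944474 -0.20171262  0.43805623  0.21837217]
```

View pics/crop.png

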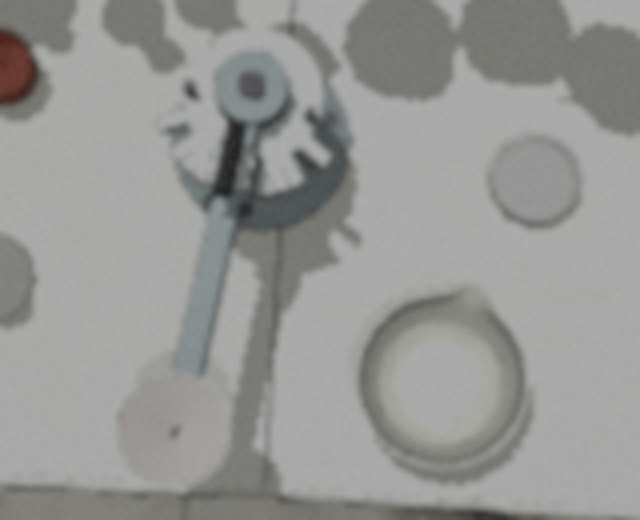

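The crop confirms the choice: the small white dish is at (440,380), with its spout at the top right. The black T-handle is at (230,160), along the arm, the hub is at (250,88) and the funnel at (175,430).

```bash
python3 - <<'E'
from h import *
from scipy.optimize import least_squares
c=dict(np.load("top0.npz")); P=pts(c); im=c["image"].astype(int)
x,y,z=P[...,0],P[...,1],P[...,2]; v,u=np.indices(z.shape)
def circ(q,r0=None):
    f=(lambda p:np.hypot(*(q-p[:2]).T)-(r0 or p[2]))
    return least_squares(f,[*q.mean(0),.05],loss="soft_l1",f_scale=.001).x
C=np.array(c["origin"]);Rm=R.from_rotvec(c["rotation"]).as_matrix();K=c["mtx"]
def ray(uv,h):
    d=Rm@np.linalg.inv(K)@np.array([*uv,1]); return C+d*(h-C[2])/d[2]
def comp(m,h):
    cs,_=cv2.findContours(m.astype(np.uint8),0,1); k=max(cs,key=cv2.contourArea)[:,0]
    return np.array([ray(p,h)[:2] for p in k])
hub=(abs(u-303)<15)&(v>222)&(v<256)&(z>.188)&(z<.206); b=comp(hub,.197); print("hub",circ(b),cv2.minEnclosingCircle(b.astype(np.float32)),P[hub].mean(0))
m=(abs(u-351)<35)&(abs(v-311)<35)&(z>.05)&(z<.07); b=comp(m,.057); print("dish",circ(b))
k=(abs(u-297)<12)&(v>238)&(v<275)&(im.max(2)<70)&(z>.21); b=P[k]; print("knob",k.sum(),b.mean(0),cv2.minAreaRect(comp(k,.234).astype(np.float32)))
f=(abs(u-284)<20)&(abs(v-320)<22)&(z>.186)&(z<.202);b=comp(f,.194);print("mouth",circ(b))
M=R.from_rotvec(bot.state()["tcp_rot"]).as_matrix();print(M.round(3))
E
```

```text
hub [0.54477228 0.20126455 0.02213863] ((0.5444406867027283, 0.2018948197364807), 0.023879138752818108) [0.54110349 0.20237851 0.19302387]
dish [0.37935833 0.06677183 0.05896023]
knob 69 [0.48585003 0.20811917 0.24952115] ((0.4895891547203064, 0.20882271230220795), (0.009321358986198902, 0.04570535570383072), 78.679443359375)
mouth [0.32978641 0.23671732 0.0347812 ]
[[-0.924  0.383 -0.001]
 [ 0.383  0.924 -0.001]
 [ 0.    -0.002 -1.   ]]
```

Call:
{"method": "jog_arm", "body": {
  "dr": [
    [0,0,0],
    [0,0,0],
    [0,0,0],
    [0,0,0],
    [0,0,0],
    [0,0,0],
    [0,0,0],
    [0,0,0],
    [0,0,0],
    [0,0,0]
  ],
  "dp": [
    [-37,-22,-6],
    [-37,-22,-6],
    [-37,-22,-6],
    [-37,-22,-6],
    [-37,-22,-6],
    [-37,-22,-6],
    [-37,-22,-6],
    [-37,-22,-6],
    [-37,-22,-6],
    [-37,-22,-6]
  ],
  "fingers": [1,1,1,1,1,1,1,1,1,1],
  "newtons": 40
}}

```text
clock: 1.35
eef_pos: [0.4877, 0.2081, 0.2912]
tcp_rot: [-0.613, -3.081, 0.0]
wrist_force: [-0.0, 0.4, -0.1]
grip_width: 0.998
finger_force: 0.0
```

Call:
{"method": "jog_arm", "body": {
  "dr": [
    [0,0,0.18],
    [0,0,0.18],
    [0,0,0.18],
    [0,0,0.18],
    [0,0,0.18],
    [0,0,0.18],
    [0,0,0.18],
    [0,0,0.18]
  ],
  "dp": [
    [0,0,0],
    [0,0,0],
    [0,0,0],
    [0,0,0],
    [0,0,0],
    [0,0,0],
    [0,0,0],
    [0,0,0]
  ],
  "fingers": [1,1,1,1,1,1,1,1]
}}

```text
clock: 2.35
eef_pos: [0.4869, 0.2093, 0.2908]
tcp_rot: [-2.498, -1.905, 0.002]
wrist_force: [0.1, -0.1, -0.4]
grip_width: 1.001
finger_force: 0.0
```

Call:
{"method": "jog_arm", "body": {
  "dr": [
    [0,0,0.18],
    [0,0,0.18],
    [0,0,0.18],
    [0,0,0.18],
    [0,0,0.18],
    [0,0,0.18],
    [0,0,0.18],
    [0,0,0.18],
    [0,0,0.06],
    [0,0,0]
  ],
  "dp": [
    [0,0,0],
    [0,0,0],
    [0,0,0],
    [0,0,0],
    [0,0,0],
    [0,0,0],
    [0,0,0],
    [0,0,0],
    [0,0,0],
    [0,0,0]
  ],
  "fingers": [1,1,1,1,1,1,1,1,1,1]
}}

```text
clock: 3.6
eef_pos: [0.487, 0.2093, 0.2909]
tcp_rot: [3.127, -0.299, -0.001]
wrist_force: [-0.1, 0.0, -0.3]
grip_width: 0.999
finger_force: 0.0
```

```bash
python3 - <<'E'
from h import *
s=bot.state(); print(s["clock"],s["eef_pos"],s["joint_positions"],s["wrist_force"]); print(R.from_rotvec(s["tcp_rot"]).as_matrix().round(3))
c=cam("wrist"); save(c,"pics/w1.png"); np.savez("w1.npz",**c)
E
```

```text
3.6 [0.48697367 0.20931092 0.29092979] [ 2.75636569e-01  2.07013125e-01  1.57577978e+00 -6.76354883e-05
  1.35968872e+00  2.03705419e+00] [-0.06106258  0.01881962 -0.30237624]
[[ 0.982 -0.189 -0.001]
 [-0.189 -0.982 -0.   ]
 [-0.001  0.    -1.   ]]
```

View pics/w1.png

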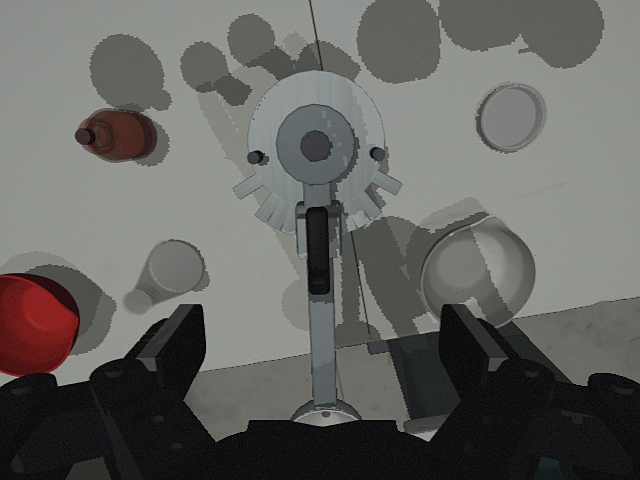

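The wrist view shows the handle at (318,250), in line with the bar. The hub is at (316,145), the notch sector is round it and the stop pins are at (255,157) and (377,154). Next I refine the positions from this view.

```bash
python3 - <<'E'
from h import *
c=dict(np.load("w1.npz")); im=c["image"].astype(np.uint8); K=c["mtx"];C=c["origin"];Rm=R.from_rotvec(c["rotation"]).as_matrix(); P=pts(c)
def ray(uv,h):
    d=Rm@np.linalg.inv(K)@np.array([*uv,1]); return (C+d*(h-C[2])/d[2])[:2]
print("hub centre",ray((316,145),.197))
m=np.zeros((480,640),np.uint8); m[195:300,295:340]=(im[195:300,295:340].max(2)<45)
cs,_=cv2.findContours(m,0,1); k=max(cs,key=cv2.contourArea)[:,0].astype(np.float32)
r=cv2.minAreaRect(k); print(r)
top=m.astype(bool)&(P[...,2]>.22); print("z",np.percentile(P[top][:,2],[5,50,95]))
q=np.array([ray(p,.234) for p in k],np.float32); print(cv2.minAreaRect(q), q.mean(0))
print("bar",ray((321,340),.185))
E
```

```text
hub centre [0.54801282 0.20186547]
((317.2806091308594, 250.12710571289062), (88.06714630126953, 23.083189010620117), 88.72696685791016)
z [0.23092381 0.23330514 0.23450417]
((0.49529919028282166, 0.21086065471172333), (0.011916582472622395, 0.04874143376946449), 80.57765197753906) [0.49554354 0.21078844]
bar [0.41591923 0.22447799]
```

Call:
{"method": "jog_arm", "body": {
  "dr": [
    [0,0,-0.02],
    [0,0,0],
    [0,0,0],
    [0,0,0],
    [0,0,0],
    [0,0,0],
    [0,0,0]
  ],
  "dp": [
    [6.6,-3,0],
    [0,0,20],
    [0,0,20],
    [0,0,20],
    [0,0,15],
    [0,0,7],
    [0,0,0]
  ],
  "fingers": [1,1,1,1,1,1,1]
}}

```text
clock: 4.53
eef_pos: [0.4943, 0.2111, 0.2091]
tcp_rot: [3.13, -0.268, -0.001]
wrist_force: [0.6, 0.5, 0.6]
grip_width: 1.003
finger_force: 0.0
```

Call:
{"method": "jog_arm", "body": {
  "dr": [
    [0,0,0],
    [0,0,0],
    [0,0,0],
    [0,0,0],
    [0,0,0],
    [0,0,0],
    [0,0,0],
    [0,0,0],
    [0,0,0],
    [0,0,0]
  ],
  "dp": [
    [0,0,0],
    [0,0,0],
    [0,0,0],
    [0,0,0],
    [0,0,0],
    [0,0,0],
    [0,0,0],
    [0,0,0],
    [0,0,0],
    [0,0,0]
  ],
  "fingers": [0.3,0,-0.3,-0.6,-0.8,-1,-1,-1,-1,-1],
  "newtons": 40
}}

```text
clock: 5.78
eef_pos: [0.4944, 0.2111, 0.2095]
tcp_rot: [3.13, -0.269, 0.0]
wrist_force: [-2.0, -1.3, 5.2]
grip_width: 0.136
finger_force: 40.9
```

Gripped. Now I lift to just under the top of the plunger's travel.

Call:
{"method": "jog_arm", "body": {
  "dr": [
    [0,0,0],
    [0,0,0],
    [0,0,0],
    [0,0,0],
    [0,0,0],
    [0,0,0]
  ],
  "dp": [
    [0,0,-4],
    [0,0,-4],
    [0,0,-4],
    [0,0,-3.5],
    [0,0,-1],
    [0,0,0]
  ],
  "fingers": [-1,-1,-1,-1,-1,-1]
}}

```text
clock: 6.52
eef_pos: [0.4941, 0.211, 0.2256]
tcp_rot: [3.13, -0.269, -0.001]
wrist_force: [2.1, -0.2, -8.2]
grip_width: 0.131
finger_force: 39.0
```

Call:
{"method": "jog_arm", "body": {
  "dr": [
    [0,0,-0.13],
    [0,0,-0.13],
    [0,0,-0.13],
    [0,0,-0.13],
    [0,0,-0.13],
    [0,0,-0.13],
    [0,0,-0.13],
    [0,0,-0.13],
    [0,0,-0.13],
    [0,0,-0.11],
    [0,0,0]
  ],
  "dp": [
    [0,0,0],
    [0,0,0],
    [0,0,0],
    [0,0,0],
    [0,0,0],
    [0,0,0],
    [0,0,0],
    [0,0,0],
    [0,0,0],
    [0,0,0],
    [0,0,0]
  ],
  "fingers": [-1,-1,-1,-1,-1,-1,-1,-1,-1,-1,-1]
}}

```text
clock: 7.9
eef_pos: [0.4931, 0.2113, 0.2253]
tcp_rot: [-2.671, -1.652, 0.003]
wrist_force: [-1.1, 1.3, -9.5]
grip_width: 0.129
finger_force: 39.0
```

```bash
python3 - <<'E'
from h import *
s=bot.state(); print(s)
c=cam("wrist"); save(c,"pics/w2.png")
E
```

```text
{'clock': 7.9, 'joint_positions': array([2.75474363e-01, 2.74828274e-01, 1.65309452e+00, 8.81846980e-04,
       1.21607694e+00, 7.38090526e-01]), 'joint_vel': array([ 0.00046783,  0.00034174, -0.00108799, -0.00183396, -0.00038781,
        0.04976731]), 'joint_efforts': array([ -1.02987137, -50.93564272, -30.56031704,  -0.67984857,
        -0.20153398,  -0.6114039 ]), 'eef_pos': array([0.49308125, 0.21129459, 0.22526758]), 'tcp_rot': array([-2.6705598 , -1.65183333,  0.00327661]), 'wrist_force': array([-1.1011321 ,  1.30541988, -9.53189119]), 'wrist_torque': array([ 0.27432584,  0.20884101, -0.00403893]), 'finger_force': 38.97777199745178, 'grip_width': 0.12949793965020584}
```

View pics/w2.png

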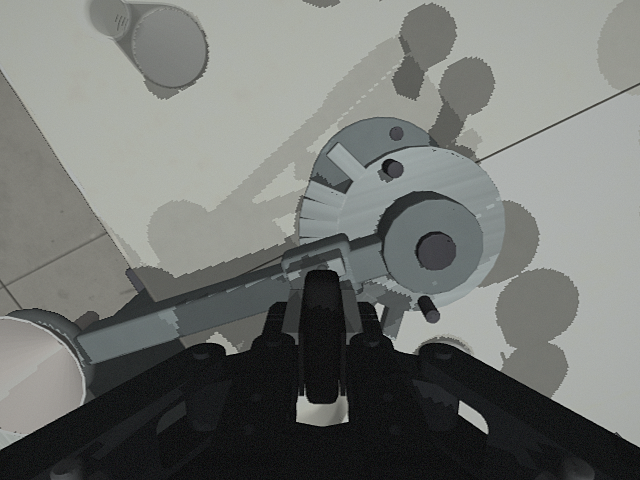

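The handle at (322,335) now stands well across the arm, about 73° from it. I lower it onto the cheeks and let go.

Call:
{"method": "jog_arm", "body": {
  "dr": [
    [0,0,0],
    [0,0,0],
    [0,0,0],
    [0,0,0],
    [0,0,0],
    [0,0,0],
    [0,0,0],
    [0,0,0]
  ],
  "dp": [
    [0,0,1.3],
    [0,0,0],
    [0,0,0],
    [0,0,0],
    [0,0,0],
    [0,0,0],
    [0,0,0],
    [0,0,0]
  ],
  "fingers": [-1,-1,-0.6,-0.4,-0.4,-0.4,-0.4,-0.4]
}}

```text
clock: 8.95
eef_pos: [0.4944, 0.2111, 0.2245]
tcp_rot: [2.671, 1.654, -0.0]
wrist_force: [-0.1, 0.0, 0.6]
grip_width: 0.295
finger_force: 0.0
```

```bash
python3 - <<'E'
from h import *
s=bot.state(); print(s["eef_pos"],s["grip_width"],s["wrist_force"],s["joint_positions"])
c=cam("wrist"); np.savez("w3.npz",**c);save(c,"pics/w3.png"); 
E
```

```text
[0.4943541  0.21108089 0.22450104] 0.29493714904074253 [-0.06961247  0.04933061  0.55299133] [ 2.75101174e-01  2.75938506e-01  1.65356778e+00 -1.28125885e-04
  1.21209161e+00  7.37175897e-01]
```

View pics/w3.png

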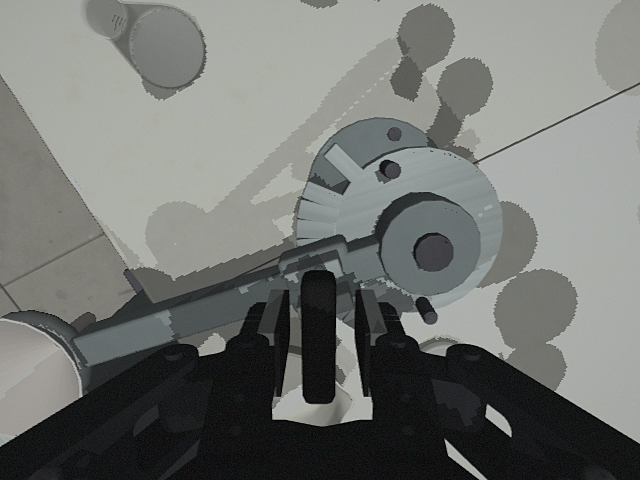

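The plunger stays out and both pads are clear of the handle at (318,335). I regrip, then swing about the pivot in 10 equal rows.

Call:
{"method": "jog_arm", "body": {
  "dr": [
    [0,0,0],
    [0,0,0],
    [0,0,0],
    [0,0,0],
    [0,0,0]
  ],
  "dp": [
    [0,0,0],
    [0,0,0],
    [0,0,0],
    [0,0,0],
    [0,0,0]
  ],
  "fingers": [-0.7,-1,-1,-1,-1]
}}

```text
clock: 9.62
eef_pos: [0.4937, 0.2114, 0.2245]
tcp_rot: [-2.67, -1.653, 0.001]
wrist_force: [-4.1, 2.4, 4.0]
grip_width: 0.134
finger_force: 41.4
```

Call:
{"method": "jog_arm", "body": {
  "dr": [
    [0,0,-0.087],
    [0,0,-0.087],
    [0,0,-0.087],
    [0,0,-0.087],
    [0,0,-0.087],
    [0,0,-0.087],
    [0,0,-0.087],
    [0,0,-0.087],
    [0,0,-0.087],
    [0,0,-0.087],
    [0,0,0],
    [0,0,0]
  ],
  "dp": [
    [-4.5,1.6,0],
    [-4.5,1.6,0],
    [-4.5,1.6,0],
    [-4.5,1.6,0],
    [-4.5,1.6,0],
    [-4.5,1.6,0],
    [-4.5,1.6,0],
    [-4.5,1.6,0],
    [-4.5,1.6,0],
    [-4.5,1.6,0],
    [0,0,0],
    [0,0,0]
  ],
  "fingers": [-1,-1,-1,-1,-1,-1,-1,-1,-1,-1,-1,-1]
}}

```text
clock: 11.12
eef_pos: [0.5065, 0.1662, 0.2245]
tcp_rot: [1.726, 2.625, -0.001]
wrist_force: [-3.9, 0.5, 4.3]
grip_width: 0.133
finger_force: 41.5
```

```bash
python3 - <<'E'
from h import *
s=bot.state(); print(s["eef_pos"],s["tcp_rot"],s["wrist_force"],s["wrist_torque"],s["joint_positions"])
c=cam("top"); np.savez("t4.npz",**c); w=cam("wrist"); np.savez("w4.npz",**w)
cv2.imwrite("pics/c4.png",np.hstack([cv2.resize(c["image"][215:345,240:400],(320,260)),cv2.resize(w["image"],(347,260))])[...,::-1])
E
```

```text
[0.50649932 0.1661708  0.22451982] [ 1.72636621e+00  2.62468774e+00 -1.36972771e-03] [-3.88169155  0.49425699  4.28449892] [-0.04353055  0.73106092  0.01449439] [ 1.87859523e-01  2.69857739e-01  1.66233210e+00 -7.02065209e-04
  1.20997811e+00 -2.19092344e-01]
```

View pics/c4.png

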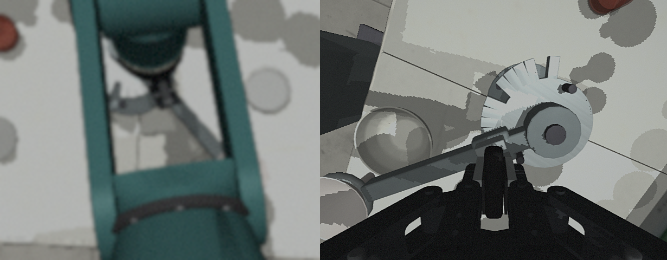

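Right half (wrist): the arm has swung, with the hub at about (553,133), the funnel at the left edge near (330,195) and the dish at (395,140), lower down, so parallax applies. Left half (top): the robot hides the funnel. I work out the arm's angle from wrist depth.

```bash
cat > ang.py <<'E'
from h import *
import sys
def bar(f):
    c=dict(np.load(f)); P=pts(c); im=c["image"].astype(int)
    piv=np.array([.5486,.2020]); d=P[...,:2]-piv; r=np.hypot(d[...,0],d[...,1])
    m=(P[...,2]>.180)&(P[...,2]<.190)&(r>.08)&(r<.175)&(im.max(2)>60)
    q=P[m][:,:2].astype(np.float32); l=cv2.fitLine(q,cv2.DIST_HUBER,0,.01,.01).ravel()
    v=l[:2]*(1 if l[0]<0 else -1); mid=q.mean(0)-piv
    return m.sum(),np.arctan2(-v[1],-v[0]),np.arctan2(-mid[1],-mid[0])
if __name__=="__main__":
    for f in sys.argv[1:]: print(f,bar(f))
E
python3 ang.py w1.npz w3.npz w4.npz
python3 - <<'E'
from h import *
c=dict(np.load("w4.npz")); P=pts(c); im=c["image"].astype(int)
m=(P[...,2]>.188)&(P[...,2]<.2)&(P[...,0]<.43); q=P[m]; print(m.sum(),q.min(0),q.max(0))
m=(P[...,2]>.045)&(P[...,2]<.065)&(P[...,0]<.46)&(P[...,1]<.15); q=P[m]; print("dish",m.sum(),cv2.minEnclosingCircle(q[:,:2].astype(np.float32)))
E
```

```text
w1.npz (np.int64(2453), np.float32(-0.1740784), np.float64(-0.16191119560670197))
w3.npz (np.int64(5349), np.float32(-0.11946717), np.float64(-0.15443245457943416))
w4.npz (np.int64(5500), np.float32(0.7656601), np.float64(0.7439584331960862))
975 [0.37028229 0.01438722 0.18802399] [0.42214121 0.08792653 0.19541992]
dish 2734 ((0.379792183637619, 0.06693296134471893), 0.06067463383078575)
```

Call:
{"method": "jog_arm", "body": {
  "dr": [
    [0,0,0],
    [0,0,0],
    [0,0,0.13],
    [0,0,0.13],
    [0,0,0.13],
    [0,0,0.13],
    [0,0,0.13],
    [0,0,0.13],
    [0,0,0.13],
    [0,0,0.13],
    [0,0,0.13],
    [0,0,0.11]
  ],
  "dp": [
    [0,0,-1.5],
    [0,0,0],
    [0,0,0],
    [0,0,0],
    [0,0,0],
    [0,0,0],
    [0,0,0],
    [0,0,0],
    [0,0,0],
    [0,0,0],
    [0,0,0],
    [0,0,0]
  ],
  "fingers": [-1,-1,-1,-1,-1,-1,-1,-1,-1,-1,-1,-1]
}}

```text
clock: 12.72
eef_pos: [0.5075, 0.1663, 0.2252]
tcp_rot: [2.953, 1.069, 0.001]
wrist_force: [1.2, -1.3, -8.6]
grip_width: 0.128
finger_force: 39.6
```

Call:
{"method": "jog_arm", "body": {
  "dr": [
    [0,0,0],
    [0,0,0]
  ],
  "dp": [
    [0,0,0],
    [0,0,0]
  ],
  "fingers": [-1,-1]
}}

```text
clock: 12.98
eef_pos: [0.5073, 0.1664, 0.2256]
tcp_rot: [2.95, 1.078, 0.001]
wrist_force: [2.6, -0.7, -8.8]
grip_width: 0.132
finger_force: 39.6
```

```bash
python3 - <<'E'
from h import *
s=bot.state(); print(s["eef_pos"],R.from_rotvec(s["tcp_rot"]).as_matrix().round(3).tolist(),s["wrist_force"],s["wrist_torque"],s["joint_positions"])
c=cam("wrist"); np.savez("w5.npz",**c); save(c,"pics/w5.png")
E
python3 ang.py w5.npz
```

```text
[0.50729844 0.16641634 0.22564985] [[0.764, 0.645, 0.001], [0.645, -0.764, -0.0], [0.0, 0.001, -1.0]] [ 2.63789942 -0.72494899 -8.80011909] [-0.12336311 -0.41409307 -0.02041805] [ 1.87863101e-01  2.69266954e-01  1.66010018e+00 -4.43467317e-04
  1.21158905e+00  1.05795308e+00]
w5.npz (np.int64(491), np.float32(-0.002188651), np.float64(0.727428692386282))
```

View pics/w5.png

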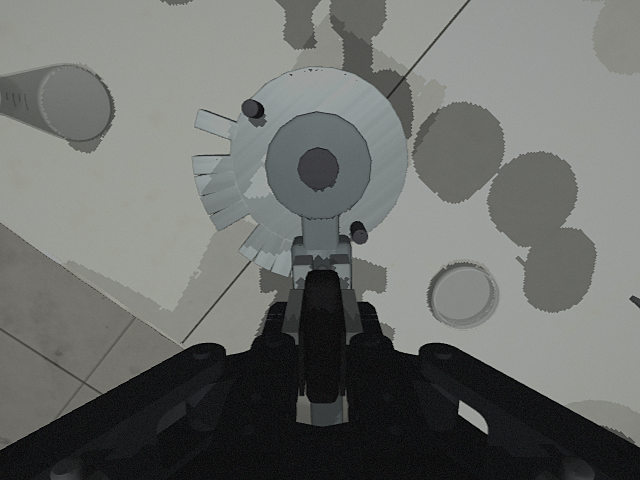

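The handle at (322,335) is back in line with the arm and the hub at (318,168). I lower and feel for the notch.

Call:
{"method": "jog_arm", "body": {
  "dr": [
    [0,0,0],
    [0,0,0],
    [0,0,0],
    [0,0,0],
    [0,0,0],
    [0,0,0]
  ],
  "dp": [
    [0,0,2],
    [0,0,2],
    [0,0,2],
    [0,0,2],
    [0,0,0],
    [0,0,0]
  ],
  "fingers": [-1,-1,-1,-1,-1,-1]
}}

```text
clock: 13.78
eef_pos: [0.507, 0.1667, 0.2181]
tcp_rot: [-2.952, -1.075, -0.001]
wrist_force: [2.9, 0.3, -7.0]
grip_width: 0.133
finger_force: 39.8
```

Call:
{"method": "jog_arm", "body": {
  "dr": [
    [0,0,0],
    [0,0,0],
    [0,0,0],
    [0,0,0]
  ],
  "dp": [
    [0,0,1.5],
    [0,0,1.5],
    [0,0,0],
    [0,0,0]
  ],
  "fingers": [-1,-1,-1,-1]
}}

```text
clock: 14.28
eef_pos: [0.5069, 0.1666, 0.2151]
tcp_rot: [2.952, 1.075, 0.001]
wrist_force: [3.9, 2.3, -7.1]
grip_width: 0.131
finger_force: 39.9
```

It is past the 9 mm riding height, so the pin is entering the notch. I continue down.

Call:
{"method": "jog_arm", "body": {
  "dr": [
    [0,0,0],
    [0,0,0],
    [0,0,0],
    [0,0,0],
    [0,0,0],
    [0,0,0]
  ],
  "dp": [
    [0,0,1.5],
    [0,0,1.5],
    [0,0,1.5],
    [0,0,0.8],
    [0,0,0],
    [0,0,0]
  ],
  "fingers": [-1,-1,-1,-1,-1,-1]
}}

```text
clock: 15.02
eef_pos: [0.5071, 0.1666, 0.2103]
tcp_rot: [2.952, 1.075, 0.002]
wrist_force: [1.5, 0.7, 3.3]
grip_width: 0.133
finger_force: 41.2
```

Call:
{"method": "jog_arm", "body": {
  "dr": [
    [0,0,0],
    [0,0,0],
    [0,0,0],
    [0,0,0],
    [0,0,0],
    [0,0,0],
    [0,0,0],
    [0,0,0]
  ],
  "dp": [
    [0,0,0],
    [0,0,0],
    [0,0,0],
    [0,0,0],
    [0,0,0],
    [0,0,0],
    [0,0,0],
    [0,0,0]
  ],
  "fingers": [-0.6,-0.3,0,0.4,0.8,1,1,1]
}}

```text
clock: 16.02
eef_pos: [0.5067, 0.1665, 0.2097]
tcp_rot: [2.952, 1.075, -0.0]
wrist_force: [-0.4, 0.6, 0.4]
grip_width: 1.005
finger_force: 0.0
```

Call:
{"method": "jog_arm", "body": {
  "dr": [
    [0,0,0],
    [0,0,0],
    [0,0,0],
    [0,0,0],
    [0,0,0],
    [0,0,0]
  ],
  "dp": [
    [0,0,-20],
    [0,0,-20],
    [0,0,-20],
    [0,0,-20],
    [0,0,0],
    [0,0,0]
  ],
  "fingers": [1,1,1,1,1,1]
}}

```text
clock: 16.77
eef_pos: [0.5063, 0.1664, 0.2889]
tcp_rot: [-2.952, -1.076, 0.002]
wrist_force: [-0.5, 0.5, 0.3]
grip_width: 1.001
finger_force: 0.0
```

```bash
python3 - <<'E'
from h import *
c=cam("wrist"); np.savez("w6.npz",**c); save(c,"pics/w6.png"); P=pts(c); im=c["image"]
m=np.zeros((480,640),bool); m[195:300,295:345]=(im[195:300,295:345].max(2)<45); m&=P[...,2]>.215
print("handle top z",np.percentile(P[m][:,2],[5,50,95]))
E
python3 ang.py w6.npz
```

```text
handle top z [0.23042662 0.23327646 0.23453104]
w6.npz (np.int64(1227), np.float32(0.75528175), np.float64(0.7176529201724418))
```

View pics/w6.png

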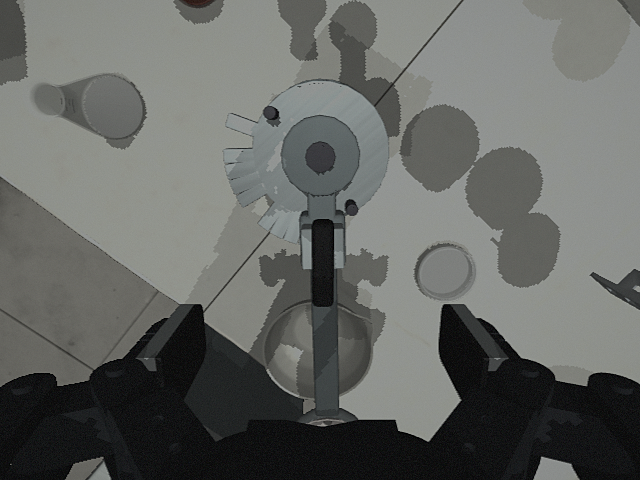

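The handle at (322,262) lies along the arm and its top is at the same height as at the start (0.2333 m), so the plunger is home. The arm stands over the dish at (318,350), and the gripper is clear.

```bash
python3 -c "
from plant import bot
print(bot.job_done())"
```

```text
the job is handed in; nothing more can be done
None
```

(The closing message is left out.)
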